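# Clear the jammed cup from the wash chute and hang it to drain

### The job

A rinsed steel cup has turned endways in the feed chute and holds up the three cups behind it. Lift it out so that those three roll down to rest in a row against the chute's end stop, and hang the cup mouth-down on the empty draining peg, fully on. Leave the two cups already draining and the other things on the table where they are.

Things in the scene. Friction and masses are not known exactly. Their poses are not given: they have to be found in the camera images.
- jam_center (a point): Centre of the jammed cup: plain round straight steel cup, 60 mm outside diameter, 106 mm long, wall 4 mm, closed bottom 5 mm thick, 0.15 kg. It lies endways along the chute, mouth downhill, sunk between the floor rails, this centre 21 mm above the rails' tops. z axis along the cup's axis, from bottom to mouth.
- jam_mouth (a point): Centre of the jammed cup's open mouth (52 mm inside diameter), 53 mm from its centre along its axis. At the start its lower edge is caught on a cross strut in the chute's slot.
- chute: Straight aluminium chute on legs, fixed, 404 mm long, sloping down at 12 degrees towards its own -x (roughly towards the robot). Origin on the table below the jammed cup's starting centre; x uphill (level), y across, z up. Floor: two flat rails, 42 mm slot between; 112 mm wide inside; walls 47 mm above the floor. Floor height at x = 0 is 82 mm. Crosswise cups roll freely down it.
- chute_bow (a point): Middle of the hold-down bow: a 10 mm steel bar bridging the chute from wall to wall above the waiting cups, 93 mm uphill of the jammed cup's centre along x, fixed, its axis 76 mm above the chute's floor; cups roll under it.
- chute_stop (a point): Middle of the floor at the chute's lower end, 55 mm above the table, at the foot of the end stop: a plate across the chute, 60 mm above the floor.
- queue1_center (a point): Plain steel cup like the jammed one (60 mm diameter, 106 mm long). Point at its centre, half-way along its axis; z axis along the cup's axis from closed bottom to mouth. Number 1 of three lying crosswise uphill of the jammed cup (number 1 touches its bottom), free to roll down. In the row at the end stop it rests at x = -102 mm, z = 91 mm in the chute's frame.
- queue2_center (a point): Plain steel cup like the jammed one (60 mm diameter, 106 mm long). Point at its centre, half-way along its axis; z axis along the cup's axis from closed bottom to mouth. Number 2 of three lying crosswise uphill of the jammed cup (number 1 touches its bottom), free to roll down. In the row at the end stop it rests at x = -43 mm, z = 103 mm in the chute's frame.
- queue3_center (a point): Plain steel cup like the jammed one (60 mm diameter, 106 mm long). Point at its centre, half-way along its axis; z axis along the cup's axis from closed bottom to mouth. Number 3 of three lying crosswise uphill of the jammed cup (number 1 touches its bottom), free to roll down. In the row at the end stop it rests at x = 15 mm, z = 116 mm in the chute's frame.
- peg_c: The empty draining peg: round steel peg, 16 mm diameter, 112 mm long, round tip, fixed, rising at 50 degrees above level from a short post on a tray. Origin at its root, 78 mm above the table; z axis along it from root to tip; x square to it, outward and down; y level. Three pegs stand 110 mm apart, all pointing the same way (roughly away from the robot); the other two carry cups.
- peg_c_mid (a point): Point on the empty peg's axis, 64 mm from its root. A cup hung fully on has its centre 18 mm from here towards the peg's +x, its axis parallel to the peg, its bottom resting on the peg's tip and its mouth 11 mm from the root. A steel cup let go on the peg slides fully on by itself.
- hung_a_center (a point): Plain steel cup like the jammed one (60 mm diameter, 106 mm long). Point at its centre, half-way along its axis; z axis along the cup's axis from closed bottom to mouth. It hangs draining on another peg, and stays there.
- hung_b_center (a point): Plain steel cup like the jammed one (60 mm diameter, 106 mm long). Point at its centre, half-way along its axis; z axis along the cup's axis from closed bottom to mouth. It hangs draining on another peg, and stays there.
- jar: Clear jar with black lid, 50 mm diameter, 85 mm high, standing beside the chute. Origin under its centre. Stays where it is.
- carton: Cardboard carton 85 x 44 x 70 mm high, standing on the other side of the chute. Origin under its centre. Stays where it is.
- wrench: Steel wrench 170 mm long lying flat in front of the tray. Stays where it is.
- oil: Grey bottle with black cap, 60 mm diameter, 160 mm high, standing on the table behind the tray. Origin under its centre. Stays where it is.
- bolt: Large dark steel bolt standing on its head, 34 mm across the head, 90 mm high, beside the lower end of the chute. Origin under its head. Stays where it is.
- link: Flat steel link plate 78 x 28 x 6 mm with two holes, lying on the table in front of the robot. Stays where it is.
Mind the look-alikes: they are no part of the job. What is shaped like the part that bears jam_center but blue is not meant. What is shaped like the part that bears queue3_center but orange is not meant.

How it is judged (in metres and radians):
On the way:
1. the jammed cup is lifted out of the chute (its centre over 45 mm above where it lay) (z of jam_center in the frame of chute above 0.148 m), for 0.1 s.
At the end, for the whole second after the job is handed in: The once jammed cup hangs at rest mouth-down on the empty peg: axis within 0.2 rad of the peg's, mouth at most 21 mm from its root (11 mm when fully on), centre within 35 mm of peg_c_mid. The other three lie at rest in a row at the chute's end stop, each within 12 to 20 mm of its place (angle between the z axis of jam_center and the z axis of peg_c, either way round below 0.2 rad and z of jam_mouth in the frame of peg_c below 0.021 m and z of jam_center in the frame of peg_c above 0.045 m and distance between jam_center and peg_c_mid below 0.035 m and x of queue1_center in the frame of chute below -0.0901 m and z of queue1_center in the frame of chute below 0.1056 m and horizontal distance between each of queue1_center, queue2_center, queue3_center and chute below 0.15 m and x of queue2_center in the frame of chute below -0.0274 m and z of queue2_center in the frame of chute below 0.1181 m and x of queue3_center in the frame of chute below 0.0353 m and z of queue3_center in the frame of chute below 0.1305 m and linear speed of each of jam, queue1, queue2, queue3 below 0.02 m/s); the robot touches nothing.
It fails at once if the jar, the carton or the bolt is moved more than 25 mm (distance of any of jar, carton, bolt from where it was at the start of the episode above 0.025 m).
It fails at once if the wrench, the link plate or the oil bottle is moved more than 25 mm (distance of any of wrench, link, oil from where it was at the start of the episode above 0.025 m).
It fails at once if a draining cup is moved more than 25 mm (distance of any of hung_a_center, hung_b_center from where it was at the start of the episode above 0.025 m).
It also fails if it takes over 43 s, if anything falls off the work surface, if the arm or the gripper's body presses on something with over 40 N, if the wrist force passes 120 N, or if a joint passes its speed limit or range.

### The arm

A 6-joint arm with a two-finger parallel gripper is mounted at the origin on the work surface. World frame = base frame: x ahead of the robot, y to its left, z up, the work surface at z = 0. Lengths are in mm, angles in degrees, forces in N, time in s.
With the tool pointing down it reaches from about 300 to 850 mm from the base axis. Payload 4.2 kg.
Tool frame: the origin (TCP) lies midway between the tips of the shut fingers; the grasp point (between the pads) lies 19 mm behind it; x points along the fingers, y is the direction in which the jaws open and shut, and the axes are right-handed (so a half turn about x gives the same grasp; the last joint's range is limited). The gripper opens to 91 mm and grips with 3 to 60 N. Pads are 32 mm wide; open, the fingers measure 118 mm over their backs; the gripper's body (76 mm by 178 mm) begins 60 mm behind the grasp point.
Start: joints at [-68.01, 18.312, 89.639, -0, 72.044, -1.146], TCP at [225.931, -528.771, 213.976] pointing down, gripper open.
Joint ranges: [-177.97, 177.97], [-48.28, 115.42], [12.27, 149.76], [-77.06, 257.06], [2.81, 150.46], [-146.56, 146.56]. Speed limits (degrees/s): [147.25, 147.25, 180, 180, 180, 180].

### API

Orientations are given as [roll, pitch, yaw] about the fixed x, y, z axes, in that order (R = Rz(yaw) Ry(pitch) Rx(roll)).
In Python, from workcell import * gives the robot as it stands.
- The arm moves only by the shell command python3 -m handwheel 'ROWS' [FORCE]. ROWS is a JSON object of lists of equal length, an entry for each row: "gripper": the closure, from 0 (fully open) to 1 (shut); "offset": the shift along the tool's x, y, z in mm, a list of three; "rot": the turn, a rotation vector about the tool's x, y, z in degrees, a list of three. A call has 1 to 5 rows; each row is the pose to reach, as a shift and turn from the pose commanded when the call began, along the tool's axes at that moment; what a row does not reach only later rows make up. A row lasts 1/12 s, in which the tool goes at most 41.7 mm and 7.16 degrees, less where a joint would pass 70% of its speed; a pose out of reach is approached as far as the arm can. A call with a gripper value outside its range is refused whole. The fingers move at their own pace and stop on an object; FORCE is the grip in N (left out, the last holds). Time passes only in rows, so rows that repeat a pose let the fingers close. It gives the time, the measured TCP pose, the force and the opening at its end, in the units of the state.
- state(): the state, without advancing time (a new reading comes with each control period).
- grab_frame(name): name is "scene" or "top"; returns the picture (420x560x3 uint8, red, green, blue); there is no depth.
- camera_params(name): a dict with "fx", "fy", "cx", "cy" (pixels), "position" and "attitude" of the camera in the world. Camera axes: x right, y up, looking along -z (the intrinsics and any distortion apply to the point x, -y, -z); pixel columns grow to the right and rows downward; lengths in mm; the calibration is good to about 2 mm. A picture is of the moment at which its call begins. camera_params takes no time and is no camera call.
- job_done(): hands the job in, once; it reports no verdict.
The state is a dict: "time_s": time; "qpos": joint angles; "qvel": joint speeds; "effort": joint torques, N m; "ee_pos": TCP position; "ee_rot": TCP orientation; "force": force on the tool from outside, world axes, zero at the start; "torque": the same for the moment, N m; "gripper_width": finger opening in mm.
Only numpy, scipy, OpenCV 4.12 (cv2) and the standard library are available. Lean on these libraries where they do the work, as an engineer would, in place of code of your own. Each camera call takes 0.05 s, during which the arm holds its last target.

## Working session

There is one attempt and no reset: what is moved stays moved. The work goes in short steps, Python scripts to look and compute and a shell command to move; the robot and the scene stay as the last step left them, time stands still between calls to the robot, and variables do not carry over. Pictures are saved under pics/ and viewed, and the job is handed in when it is done.

```bash
mkdir -p pics; ls
python3 - <<'E'
from workcell import *
import cv2
for n in("scene","top"):
    im=grab_frame(n); cv2.imwrite(f"pics/{n}0.png",im[:,:,::-1]); print(n,camera_params(n))
print(state())
E
```

```text
pics
scene {'fx': 444.27225488585896, 'fy': 444.27225488585896, 'cx': 285.8782569256618, 'cy': 209.9205613642696, 'position': array([991.19543976, 515.11250919, 857.51796359]), 'attitude': array([ 44.62664113,  -0.4542237 , 139.75136716])}
top {'fx': 440.48947566152816, 'fy': 440.48947566152816, 'cx': 286.40501421541285, 'cy': 214.12386990955778, 'position': array([ 326.10175015,  -23.90774186, 1265.44346253]), 'attitude': array([ 10.39385604,  -0.43325447, -91.15456776])}
{'time_s': 0.1, 'qpos': array([-6.80114727e+01,  1.83473748e+01,  8.96990225e+01, -2.35611380e-03,
        7.20438460e+01, -1.14667264e+00]), 'qvel': array([-0.00570433, -0.0362864 , -0.17137783,  0.01732088,  0.01157181,
       -0.01786797]), 'effort': array([ 5.35578442e-05, -4.13332307e+01, -2.32509917e+01,  7.29229697e-02,
        4.22432029e-02, -7.25301061e-05]), 'ee_pos': array([ 225.73217192, -528.34996144,  213.21306871]), 'ee_rot': array([-89.72464943,  89.90972887, 113.41127864]), 'force': array([ 0.51941278, -0.41487424,  0.4198099 ]), 'torque': array([-0.02305654,  0.05116405,  0.00770828]), 'gripper_width': 91.3857568350657}
```

View pics/scene0.png

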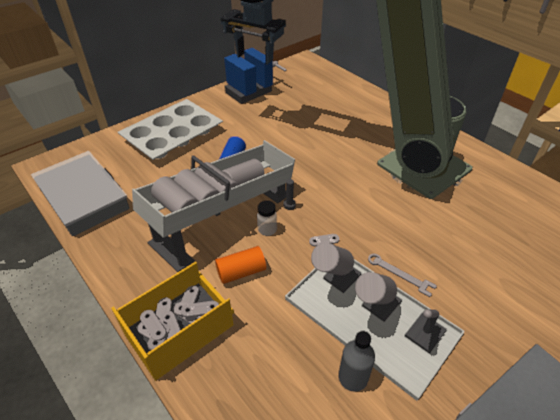

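View pics/top0.png

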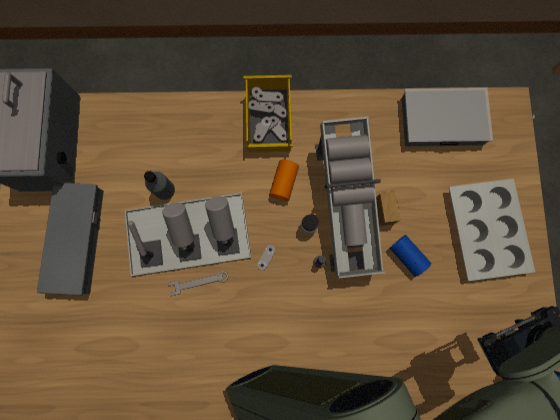

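Candidates for the jammed cup: the grey endways cup in the chute at top (354,222) / scene (243,170); the crosswise queue cups at top (349,147), (351,170) and (353,193); the blue cup at (410,256); the orange cup at (284,180); and the hung cups at (180,225) and (221,220). I choose the grey endways one. The empty peg is at top (140,240) / scene (430,325).

```bash
cat > h.py <<'E'
import numpy as np, cv2
from scipy.spatial.transform import Rotation as R
from workcell import *
def cam(n):
    c=camera_params(n); return c, R.from_euler('xyz',c['attitude'],degrees=True).as_matrix(), np.array(c['position'])
def proj(n,P):
    c,A,p=cam(n); q=(np.atleast_2d(P)-p)@A
    return np.c_[c['cx']+c['fx']*q[:,0]/-q[:,2], c['cy']-c['fy']*q[:,1]/-q[:,2]]
def ray(n,uv):
    c,A,p=cam(n); d=np.array([(uv[0]-c['cx'])/c['fx'],-(uv[1]-c['cy'])/c['fy'],-1]); d=A@d; return p,d/np.linalg.norm(d)
def plane(n,uv,z):
    p,d=ray(n,uv); return p+d*(z-p[2])/d[2]
def two(uvs,uvt):
    p1,d1=ray('scene',uvs);p2,d2=ray('top',uvt)
    s=np.linalg.lstsq(np.c_[d1,-d2],p2-p1,rcond=None)[0]
    a=p1+s[0]*d1;b=p2+s[1]*d2; return (a+b)/2,np.linalg.norm(a-b)
E
python3 - <<'E'
from h import *
s=cv2.imread('pics/scene0.png');t=cv2.imread('pics/top0.png')
def crop(im,x,y,w,h,k): 
    return cv2.resize(im[y:y+h,x:x+w],None,fx=k,fy=k,interpolation=cv2.INTER_CUBIC)
cv2.imwrite('pics/c1.png',crop(t,310,110,110,175,3.4))
cv2.imwrite('pics/c2.png',crop(s,125,130,185,145,4.1))
cv2.imwrite('pics/c3.png',crop(t,115,165,150,140,4))
cv2.imwrite('pics/c4.png',crop(s,280,225,190,140,4))
for n in('scene','top'): print(proj(n,[[0,0,0],state()['ee_pos']]))
E
```

```text
[[424.23014532 166.49285303]
 [254.93908805  58.01439334]]
[[276.41068171 418.25514637]
 [501.12488392 334.42217796]]
```

View pics/c1.png

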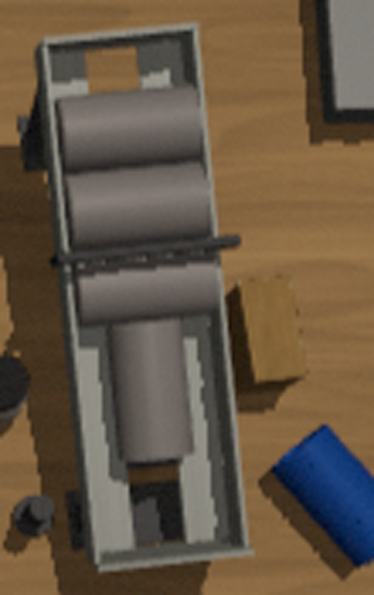

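View pics/c2.png

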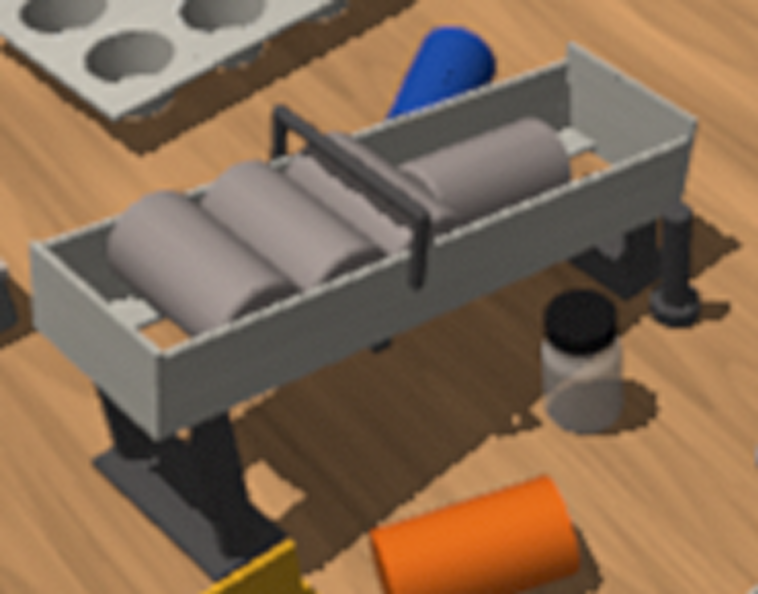

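View pics/c3.png

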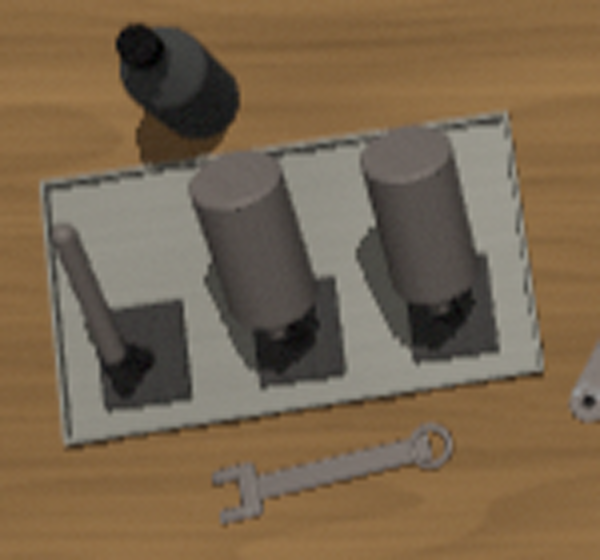

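View pics/c4.png

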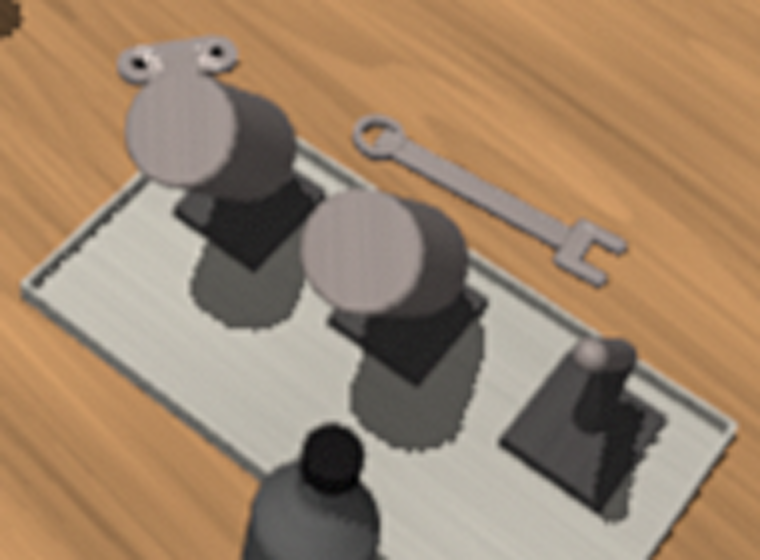

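c1 confirms it: the jammed grey cup spans (147,318)-(155,462) in the crop, which is about top (354,205)-(356,246). It lies between the rails with its mouth downhill. The bow crosses at crop y≈250. Next I measure the chute, cup and peg.

```bash
cat > m.py <<'E'
from h import *
def tc(x,y): return np.array([310+x/3.4,110+y/3.4])
def sc(x,y): return np.array([125+x/4.1,130+y/4.1])
for nm,a,b in [('lowR',sc(570,45),tc(250,553)),('lowL',sc(693,125),tc(100,570)),('upL',sc(160,355),tc(43,38)),('upR',sc(35,245),tc(197,27)),
  ('bowL',sc(422,215),tc(62,260)),('bowR',sc(283,110),tc(236,240))]:
    print(nm,*two(a,b))
print('tip',two([428,312.5],[130.75,223]),'root',two([427.5,328.7],[144.2,255.5]), plane('top',[144.2,255.5],78))
# jam: top silhouette edges
for p in [(112,322),(182,316),(122,462),(192,458)]: print('jam',plane('top',tc(*p),105))
# objects
for n,p in dict(jar=(308,225),bolt=(320,262),carton=(390,208)).items(): print(n,plane('top',p,80))
print('oilcap',plane('top',(150,176),155),'hungB bottom c',plane('top',(115+237/4,165+180/4),160), two([280+362/4,225+252/4],[115+237/4,165+180/4]),two([280+182/4,225+130/4],[115+405/4,165+155/4]))
E
python3 m.py
```

```text
lowR [ 379.64027126 -289.11554065  108.45139344] 4.668932638844654
lowL [ 368.98629257 -173.60492     105.36024783] 4.438800944425852
upL [ 766.98715134 -134.91340584  186.35149791] 0.08711677775532214
upR [ 776.06594562 -254.26168323  182.68347209] 1.4442197706706053
bowL [ 596.55988238 -145.30577346  176.47803811] 3.645409227467113
bowR [ 607.90123243 -275.07027122  177.63351204] 0.058843233021617716
tip (array([513.56677968, 356.82182987, 161.92069579]), np.float64(2.7083961241965415)) root (array([447.70921012, 355.14996323,  26.50226002]), np.float64(18.701530548015654)) [437.81620517 347.16789485  78.        ]
jam [ 561.65292293 -189.64436335  105.        ]
jam [ 565.47078705 -245.37964781  105.        ]
jam [ 450.36261525 -192.61552147  105.        ]
jam [ 452.43244403 -247.32880113  105.        ]
jar [512.09308168 -95.47903242  80.        ]
bolt [ 411.0013037 -124.7823947   80.       ]
carton [ 555.08611917 -322.24890431   80.        ]
oilcap [636.9105825  315.90834478 155.        ] hungB bottom c [544.72336657 249.48858921 160.        ] (array([547.08762119, 250.62639223, 151.52441153]), np.float64(2.3516949804953104)) (array([561.71736824, 142.66514684, 151.93052863]), np.float64(3.0997318786066552))
```

```bash
cat >> h.py <<'E'
def onplane(n,uv,P,nv):
    p,d=ray(n,uv); return p+d*(np.dot(P-p,nv)/np.dot(d,nv))
def frames():
    cy=np.radians(5.1); X=np.array([np.cos(cy),np.sin(cy),0]); Y=np.array([-X[1],X[0],0]); s=np.radians(12)
    N=-np.sin(s)*X+np.cos(s)*np.array([0,0,1]); return X,Y,N
def delta(pos,Rm):
    s=state(); A=R.from_euler('xyz',s['ee_rot'],degrees=True).as_matrix()
    off=A.T@(np.array(pos)-s['ee_pos']); rv=R.from_matrix(A.T@Rm).as_rotvec(degrees=True)
    print('off',off.round(1),'rot',rv.round(1),'|off|',np.linalg.norm(off).round(),'t',s['time_s'])
E
cat > m2.py <<'E'
from h import *
X,Y,N=frames()
t=cv2.imread('pics/top0.png')
def tc(x,y): return np.array([310+x/3.4,110+y/3.4])
P=np.array([508.5,-218.6,103])
for a,b in [((112,345),(181,345)),((120,440),(190,440))]:
    m=(tc(*a)+tc(*b))/2; print(onplane('top',m,P,N))
# end edges on top line of cup (30 above axis)
for p in [(147,320),(158,460)]: print('end',onplane('top',tc(*p),P+30*N,N)-30*N)
# hsv row profiles across cup and rails
g=cv2.cvtColor(t,cv2.COLOR_BGR2GRAY)
for r in (212,225,238): print(r,list(g[r,326:386]))
A=R.from_euler('xyz',state()['ee_rot'],degrees=True).as_matrix(); print(A.round(2))
E
python3 m2.py; python3 -c "
import workcell;print([x for x in dir(workcell) if x[0]!='_'])"
```

```text
[ 541.67270655 -215.26237119  110.08622641]
[ 468.36336557 -220.93562758   94.45833803]
end [ 561.08712613 -210.46037056  114.28728562]
end [ 455.84378524 -217.43473532   91.87390387]
212 [np.uint8(52), np.uint8(55), np.uint8(53), np.uint8(43), np.uint8(49), np.uint8(95), np.uint8(139), np.uint8(117), np.uint8(109), np.uint8(111), np.uint8(111), np.uint8(108), np.uint8(109), np.uint8(76), np.uint8(75), np.uint8(60), np.uint8(43), np.uint8(56), np.uint8(65), np.uint8(71), np.uint8(81), np.uint8(87), np.uint8(92), np.uint8(98), np.uint8(100), np.uint8(105), np.uint8(111), np.uint8(114), np.uint8(117), np.uint8(115), np.uint8(111), np.uint8(111), np.uint8(110), np.uint8(108), np.uint8(105), np.uint8(104), np.uint8(96), np.uint8(92), np.uint8(120), np.uint8(141), np.uint8(141), np.uint8(137), np.uint8(75), np.uint8(74), np.uint8(75), np.uint8(72), np.uint8(47), np.uint8(46), np.uint8(49), np.uint8(65), np.uint8(135), np.uint8(86), np.uint8(32), np.uint8(33), np.uint8(33), np.uint8(34), np.uint8(37), np.uint8(81), np.uint8(108), np.uint8(103)]
225 [np.uint8(56), np.uint8(57), np.uint8(54)
[... 1130 characters left out ...]
 np.uint8(73), np.uint8(79), np.uint8(84), np.uint8(92), np.uint8(94), np.uint8(97), np.uint8(100), np.uint8(105), np.uint8(109), np.uint8(110), np.uint8(111), np.uint8(110), np.uint8(110), np.uint8(107), np.uint8(107), np.uint8(105), np.uint8(100), np.uint8(95), np.uint8(87), np.uint8(95), np.uint8(141), np.uint8(141), np.uint8(143), np.uint8(140), np.uint8(76), np.uint8(76), np.uint8(74), np.uint8(60), np.uint8(45), np.uint8(49), np.uint8(50), np.uint8(96), np.uint8(138), np.uint8(119), np.uint8(113), np.uint8(112), np.uint8(113), np.uint8(112), np.uint8(112)]
[[-0.    0.39 -0.92]
 [ 0.   -0.92 -0.39]
 [-1.   -0.    0.  ]]
['Unreachable', 'camera_params', 'grab_frame', 'job_done', 'state']
```

```bash
cat > g.py <<'E'
from h import *
import sys
X,Y,N=frames()
C=np.array([508.5,-218.0,103.]); G=np.c_[-N,-Y,np.cross(-N,-Y)]
delta(C+(-15+float(sys.argv[1]))*N,G)
E
python3 g.py 130
```

```text
off [  -2.  -181.7 -359.2] rot [18.  11.9  2. ] |off| 403.0 t 0.1
```

```bash
python3 -m handwheel '{"gripper":[0.2,0.2,0.2,0.2,0.2],"offset":[[0,-18,-36],[0,-36,-72],[0,-54,-108],[0,-72,-144],[0,-90,-180]],"rot":[[3.6,2.4,0.4],[7.2,4.8,0.8],[10.8,7.2,1.2],[14.4,9.6,1.6],[18,11.9,2]]}' 35; python3 g.py 130
```

```text
time_s: 0.52
ee_pos: [356.8, -373.8, 213.6]
ee_rot: [179.8, 77.9, 4.7]
force: [0.7, -0.4, -0.4]
gripper_width: 72.9
off [  27.5 -142.4 -137.7] rot [-0.3 -0.1 -0.1] |off| 200.0 t 0.5167
```

```bash
python3 -m handwheel '{"gripper":[0.2,0.2,0.2,0.2,0.2],"offset":[[6,-28,-28],[11,-57,-55],[17,-85,-83],[22,-114,-110],[27.5,-142.4,-137.7]],"rot":[[0,0,0],[0,0,0],[0,0,0],[0,0,0],[0,0,0]]}'; python3 g.py 130
python3 - <<'E'
from h import *
for n in("scene","top"): cv2.imwrite(f"pics/{n}1.png",grab_frame(n)[:,:,::-1])
s=cv2.imread('pics/scene1.png');t=cv2.imread('pics/top1.png')
a=cv2.resize(s[60:270,125:335],(500,500));b=cv2.resize(t[110:285,290:420],None,fx=2.2,fy=500/175)
cv2.imwrite('pics/d1.png',np.hstack([a,b]))
E
```

```text
time_s: 0.93
ee_pos: [483.9, -219.2, 215.3]
ee_rot: [179.5, 78.0, 4.6]
force: [0.1, -1.2, 0.5]
gripper_width: 72.8
off [-0.   1.  -0.7] rot [-0.   0.  -0.1] |off| 1.0 t 0.9333
```

View pics/d1.png

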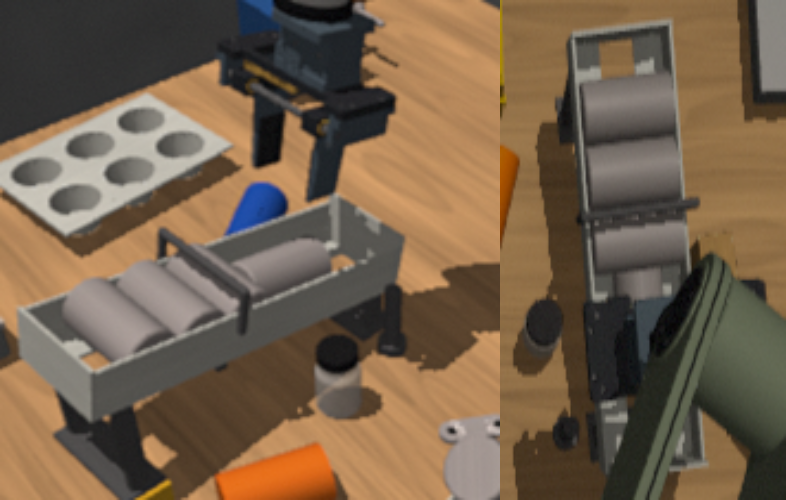

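The open gripper hangs over the jammed cup (finger tips at about (265,160) and (322,190) in the left crop). It is aligned across the chute and clear of the bow. Descending now.

```bash
python3 -m handwheel '{"gripper":[0.2,0.2,0.2,0.2,0.2],"offset":[[25,0.5,0],[50,1,-0.5],[70,1,-0.5],[85,1,-0.5],[95,1,-0.5]],"rot":[[0,0,0],[0,0,0],[0,0,0],[0,0,0],[0,0,0]]}'; python3 g.py 0
python3 -m handwheel '{"gripper":[0.2,0.2,0.2,0.2,0.2],"offset":[[10,0,0],[20,0,0],[28,0,0],[34,0,0],[35,0,0]],"rot":[[0,0,0],[0,0,0],[0,0,0],[0,0,0],[0,0,0]]}'; python3 g.py 0
python3 - <<'E'
from h import *
for n in("scene",): cv2.imwrite(f"pics/{n}2.png",grab_frame(n)[:,:,::-1])
s=cv2.imread('pics/scene2.png')
cv2.imwrite('pics/d2.png',cv2.resize(s[100:250,125:325],(800,600)))
E
```

```text
time_s: 1.45
ee_pos: [502.5, -220.4, 120.5]
ee_rot: [179.9, 78.2, 5.0]
force: [0.7, -1.0, 0.6]
gripper_width: 73.0
off [33.4 -1.9 -2.6] rot [-0.   0.2 -0. ] |off| 34.0 t 1.45
time_s: 1.87
ee_pos: [510.6, -219.7, 87.5]
ee_rot: [179.7, 78.1, 4.7]
force: [-0.4, -0.4, 0.3]
gripper_width: 73.3
off [-0.6 -1.9 -1.3] rot [-0.   0.1 -0.1] |off| 2.0 t 1.8667
```

View pics/d2.png

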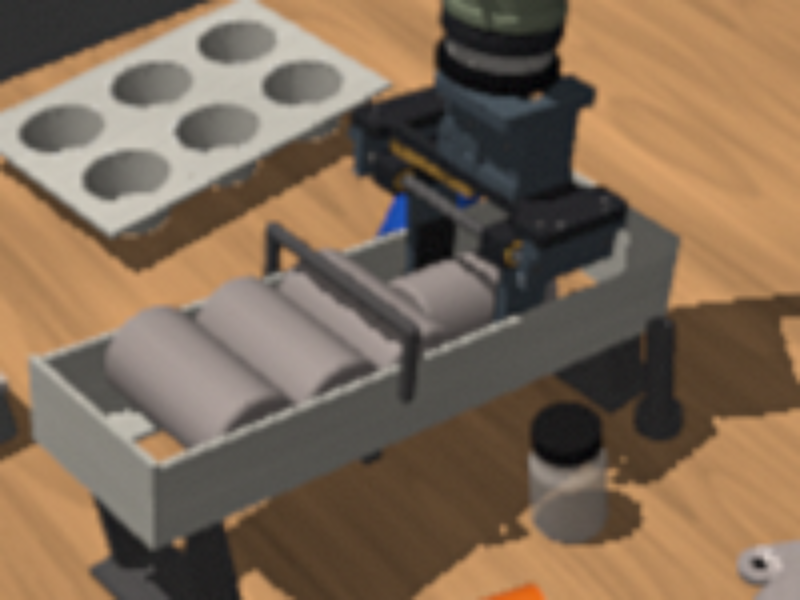

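The fingers straddle the cup inside the walls with no contact force. Closing.

```bash
python3 -m handwheel '{"gripper":[0.4,0.4,0.4,0.4,0.4],"offset":[[0,-1,0],[0,-1,0],[0,-1,0],[0,-1,0],[0,-1,0]],"rot":[[0,0,0],[0,0,0],[0,0,0],[0,0,0],[0,0,0]]}' 40
python3 -m handwheel '{"gripper":[0.45,0.45,0.45],"offset":[[0,0,0],[0,0,0],[0,0,0]],"rot":[[0,0,0],[0,0,0],[0,0,0]]}'
```

```text
time_s: 2.33
ee_pos: [511.2, -219.0, 89.0]
ee_rot: [179.3, 77.9, 4.4]
force: [-0.3, -0.4, 2.6]
gripper_width: 59.6
time_s: 2.58
ee_pos: [511.2, -219.0, 89.0]
ee_rot: [179.3, 77.9, 4.4]
force: [-0.8, 0.8, 4.7]
gripper_width: 59.7
```

```bash
python3 -m handwheel '{"gripper":[0.45,0.45,0.45,0.45,0.45],"offset":[[-8,0,0],[-25,0,0],[-50,0,0],[-80,0,0],[-110,0,0]],"rot":[[0,0,0],[0,0,0],[0,0,0],[0,0,0],[0,0,0]]}'
python3 -m handwheel '{"gripper":[0.45,0.45,0.45,0.45,0.45],"offset":[[-30,0,0],[-60,0,0],[-80,0,0],[-90,0,0],[-90,0,0]],"rot":[[0,0,0],[0,0,0],[0,0,0],[0,0,0],[0,0,0]]}'
python3 - <<'E'
from h import *
for n in("scene","top"): cv2.imwrite(f"pics/{n}3.png",grab_frame(n)[:,:,::-1])
s=cv2.imread('pics/scene3.png');t=cv2.imread('pics/top3.png')
a=cv2.resize(s[60:270,125:335],(500,500));b=cv2.resize(t[110:285,290:420],None,fx=2.2,fy=500/175)
cv2.imwrite('pics/d3.png',np.hstack([a,b]))
E
```

```text
time_s: 3.0
ee_pos: [486.3, -220.0, 196.0]
ee_rot: [-180.0, 78.2, 5.1]
force: [0.2, 0.3, -1.5]
gripper_width: 59.7
time_s: 3.42
ee_pos: [469.4, -222.5, 286.1]
ee_rot: [178.9, 77.8, 3.9]
force: [-0.1, 0.1, -2.2]
gripper_width: 59.9
```

View pics/d3.png

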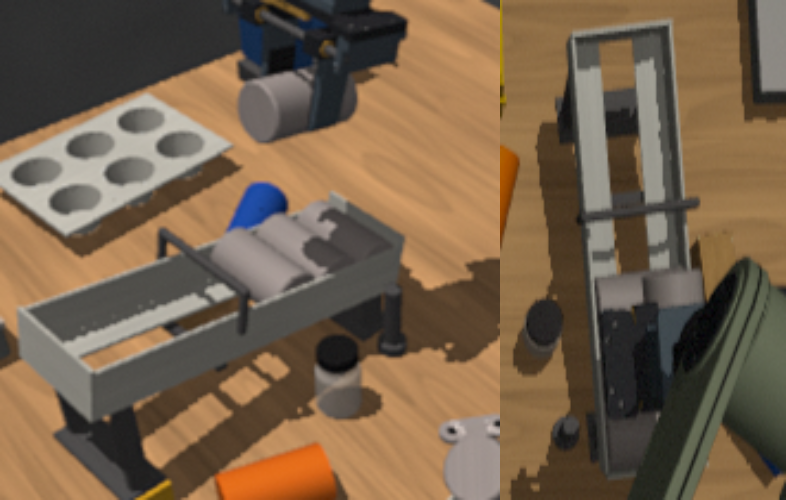

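The lift worked: the cup is in the jaws (left crop (295,105)) and the three queue cups lie in a row at the lower end. Next I carry it to a point above the peg.

```bash
cat > p.py <<'E'
from h import *
import sys
# args: along(mm from root of cup centre), xoff, extra world z
yw=np.radians(7.6); d=np.array([np.cos(yw),np.sin(yw),0]); Yp=np.array([-d[1],d[0],0]); Z=np.array([0,0,1.]); c,s=np.cos(np.radians(50)),np.sin(np.radians(50))
a=c*d+s*Z; px=s*d-c*Z
tip=np.array([514,357,163.]); root=tip-111*a
if __name__=='__main__':
    al,xo,ez=map(float,sys.argv[1:4])
    G=np.c_[px,-Yp,np.cross(px,-Yp)]
    P=root+al*a+(xo+15)*px+ez*Z; print(root,P); delta(P,G)
E
python3 p.py 185 6 110
```

```text
[443.27734147 347.56358265  77.96906681] [577.0940573  365.41854463 316.18874899]
off [-1.000e-01 -5.753e+02 -1.634e+02] rot [-2.2 38.1 -1.4] |off| 598.0 t 3.5167
```

```bash
python3 -m handwheel '{"gripper":[0.45,0.45,0.45,0.45,0.45],"offset":[[-10,-34,-8],[-20,-70,-16],[-30,-107,-24],[-40,-145,-32],[-40,-185,-40]],"rot":[[0,0,0],[0,0,0],[0,0,0],[0,0,0],[0,0,0]]}'; python3 p.py 185 6 130
```

```text
time_s: 3.93
ee_pos: [483.6, -33.7, 330.8]
ee_rot: [179.5, 78.0, 4.5]
force: [1.4, -0.0, -1.7]
gripper_width: 59.8
[443.27734147 347.56358265  77.96906681] [577.0940573  365.41854463 336.18874899]
off [  20.6 -389.4 -126.4] rot [-2.2 38.  -1.5] |off| 410.0 t 3.9333
```

```bash
python3 -m handwheel '{"gripper":[0.45,0.45,0.45,0.45,0.45],"offset":[[0,-38,-9],[0,-76,-18],[0,-114,-27],[0,-152,-36],[0,-190,-45]],"rot":[[0,4,0],[-0.5,8,0],[-1,12,-0.5],[-1,16,-0.5],[-1,20,-0.5]]}'; python3 p.py 185 6 130
```

```text
time_s: 4.35
ee_pos: [509.6, 159.7, 337.6]
ee_rot: [180.0, 58.1, 6.2]
force: [1.2, -0.2, -2.6]
gripper_width: 59.6
[443.27734147 347.56358265  77.96906681] [577.0940573  365.41854463 336.18874899]
off [  48.4 -197.2  -75. ] rot [-1.1 18.1 -0.9] |off| 216.0 t 4.35
```

```bash
python3 -m handwheel '{"gripper":[0.45,0.45,0.45,0.45,0.45],"offset":[[8,-36,-14],[16,-73,-28],[24,-110,-42],[32,-147,-56],[40,-182,-69]],"rot":[[0,4,0],[-0.5,8,0],[-1,12,-0.5],[-1,15,-0.7],[-1.1,18.1,-0.9]]}'; python3 p.py 185 6 130
```

```text
time_s: 4.77
ee_pos: [578.2, 339.7, 350.4]
ee_rot: [179.4, 42.3, 9.3]
force: [-0.1, 0.0, -1.9]
gripper_width: 59.5
[443.27734147 347.56358265  77.96906681] [577.0940573  365.41854463 336.18874899]
off [ 11.9 -25.6   8.1] rot [1.7 2.3 1.3] |off| 29.0 t 4.7667
```

```bash
python3 -m handwheel '{"gripper":[0.45,0.45],"offset":[[8,-15,-6],[8,-15,-6]],"rot":[[0,0,0],[0,0,0]]}'; python3 p.py 185 6 130;  python3 - <<'E'
from h import *
for n in("scene","top"): cv2.imwrite(f"pics/{n}4.png",grab_frame(n)[:,:,::-1])
s=cv2.imread('pics/scene4.png');t=cv2.imread('pics/top4.png')
cv2.imwrite('pics/d4.png',np.hstack([cv2.resize(s[200:390,270:470],(400,380)),cv2.resize(t[120:310,100:300],(400,380))]))
cv2.imwrite('pics/e4.png',cv2.resize(s[130:360,330:560],(600,600)))
E
```

```text
time_s: 4.93
ee_pos: [590.0, 356.1, 354.4]
ee_rot: [-179.9, 42.3, 9.6]
force: [0.1, 1.0, -2.4]
gripper_width: 59.8
[443.27734147 347.56358265  77.96906681] [577.0940573  365.41854463 336.18874899]
off [  4.  -11.4  21. ] rot [1.2 2.3 1.5] |off| 24.0 t 4.9333
```

View pics/d4.png

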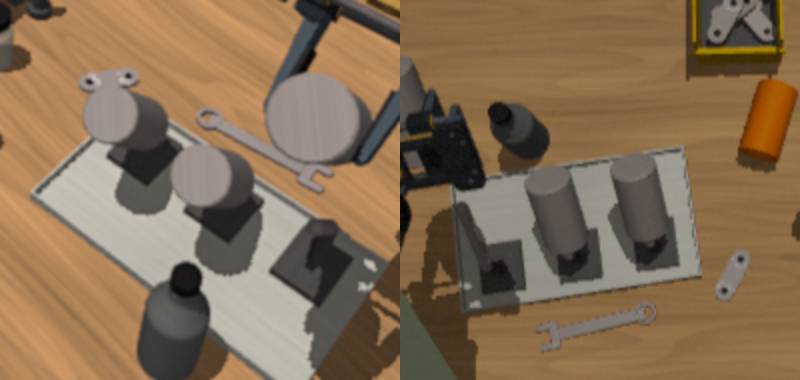

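View pics/scene4.png

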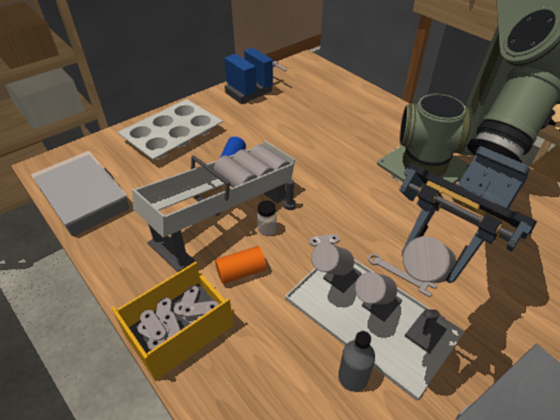

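The cup is carried with its closed bottom facing the scene camera, at about (428,261) in the scene image. The peg is free below and to the right of it. I check the cup's place in the jaws.

Run:
```python
from h import *
s=cv2.imread('pics/scene4.png'); st=state()
A=R.from_euler('xyz',st['ee_rot'],degrees=True).as_matrix(); T=st['ee_pos']
print(st['ee_pos'],st['ee_rot'])
b=T-15*A[:,0]-53*A[:,2]; print('pred bottom',b,proj('scene',b))
for k in (-10,10): print(k,proj('scene',b+k*A[:,2]),proj('scene',b+k*A[:,0]),proj('scene',b+k*A[:,1]))
g=cv2.cvtColor(s,cv2.COLOR_BGR2HSV)
m=((g[...,1]<50)&(g[...,2]>110)).astype(np.uint8); m[:225]=0;m[300:]=0;m[:,:395]=0;m[:,465:]=0
c=max(cv2.findContours(m,0,1)[0],key=cv2.contourArea); print(cv2.fitEllipse(c),cv2.contourArea(c))
ring=[b+30*(np.cos(t)*A[:,0]+np.sin(t)*A[:,1]) for t in np.linspace(0,6.28,24)]
print(cv2.fitEllipse(proj('scene',ring).astype(np.float32)))
```

```text
[588.89884903 352.40100005 354.24490695] [179.95338846  42.33342837   9.28337499]
pred bottom [613.17358664 356.41259768 403.5261833 ] [[425.38573863 255.75014917]]
-10 [[424.209035   255.24504378]] [[429.29764311 249.14544718]] [[432.34457742 259.70324464]]
10 [[426.52696995 256.24002791]] [[421.48479697 262.33634199]] [[418.53411745 251.85796062]]
((423.6519470214844, 262.3955078125), (47.19901657104492, 54.129150390625), 25.260536193847656) 1810.5
((425.9178161621094, 255.94102478027344), (45.90151596069336, 47.77408981323242), 106.55736541748047)
```

View pics/e4.png

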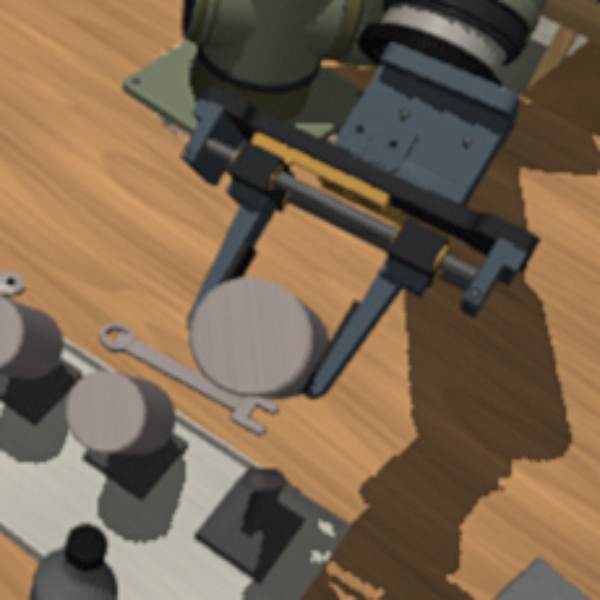

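```bash
sed -i 's/(xo+15)/(xo+13)/' p.py; python3 p.py 185 6 60
```

```text
[443.27734147 347.56358265  77.96906681] [575.57542699 365.21591609 267.47432421]
off [ 50.2 -14.9  71.6] rot [1.2 2.3 1.3] |off| 89.0 t 5.0333
```

```bash
python3 -m handwheel '{"gripper":[0.45,0.45,0.45,0.45,0.45],"offset":[[12,-4,18],[25,-8,36],[37,-11,54],[46,-14,66],[50,-15,72]],"rot":[[0.3,0.6,0.3],[0.6,1.2,0.7],[1.2,2.3,1.3],[1.2,2.3,1.3],[1.2,2.3,1.3]]}'; python3 p.py 185 6 0
```

```text
time_s: 5.45
ee_pos: [600.6, 340.9, 306.7]
ee_rot: [-179.1, 43.7, 10.9]
force: [-1.2, -0.2, -2.0]
gripper_width: 59.9
[443.27734147 347.56358265  77.96906681] [575.57542699 365.21591609 207.47432421]
off [ 54.1 -27.2  86. ] rot [1.3 3.7 2.5] |off| 105.0 t 5.45
```

```bash
python3 - <<'E'
from h import *
s=state(); print(s['qpos'].round(1),s['qvel'].round(1),s['ee_pos'],s['ee_rot'])
E
python3 -m handwheel '{"gripper":[0.45],"offset":[[0,0,0]],"rot":[[0,0,0]]}';python3 -c "
from h import *
s=state(); print(s['qpos'].round(1),s['qvel'].round(1))"
```

```text
[ 37.7   9.  104.  -40.4  30.2 146.5] [-2.5  2.   2.1 -0.6 -6.7  0.1] [600.55586962 340.92383424 306.69661851] [-179.08882914   43.66492697   10.93751185]
time_s: 5.53
ee_pos: [600.8, 341.4, 307.3]
ee_rot: [-179.1, 43.6, 11.0]
force: [-0.1, -1.0, -1.4]
gripper_width: 59.8
[ 37.8   9.  103.9 -40.4  30.2 146.5] [ 0.6 -0.6 -1.8 -0.1  0.3  0. ]
```

Joint 6 is at its +146.5° limit here. The roll about the cup's own axis is free, so I gather a few joint samples to work out the wrist and choose a reachable roll.

```bash
cat > q.py <<'E'
from h import *
import json
s=state(); print(s['qpos'].round(2))
open('samp.jsonl','a').write(json.dumps([list(s['qpos']),list(s['ee_pos']),list(s['ee_rot'])])+'\n')
E
echo '[[-68.0114727,18.3473748,89.6990225,-0.0023,72.043846,-1.14667],[225.73217,-528.34996,213.21307],[-89.72464943,89.90972887,113.41127864]]' > samp.jsonl
python3 q.py
python3 -m handwheel '{"gripper":[0.45,0.45,0.45,0.45,0.45],"offset":[[-10,10,0],[-20,25,0],[-30,45,0],[-35,60,0],[-35,60,0]],"rot":[[0,-3,0],[0,-6,0],[0,-9,0],[0,-12,0],[0,-12,0]]}'; python3 q.py
python3 -m handwheel '{"gripper":[0.45,0.45,0.45,0.45,0.45],"offset":[[0,0,20],[0,0,50],[0,0,80],[0,0,100],[0,0,100]],"rot":[[0,0,0],[0,0,0],[0,0,5],[0,0,10],[0,0,10]]}'; python3 q.py
```

```text
[ 37.77   9.04 103.92 -40.43  30.22 146.51]
time_s: 5.95
ee_pos: [588.9, 277.2, 336.7]
ee_rot: [-178.5, 55.2, 11.5]
force: [0.6, 0.4, -0.6]
gripper_width: 59.6
[ 29.41   6.35  96.36 -14.5   44.7  116.76]
time_s: 6.37
ee_pos: [502.2, 265.7, 272.5]
ee_rot: [166.6, 54.6, -6.1]
force: [-0.4, -0.4, -3.1]
gripper_width: 59.6
[ 41.26   4.46 108.24 -35.36  47.41 143.78]
```

```bash
cat > kin.py <<'E'
from h import *
import json
from scipy.optimize import least_squares
S=[json.loads(l) for l in open('samp.jsonl')]
B=np.array([[0,0,1],[0,0,0],[0,0,0]])
def fk(q,p):
    h,r0,L1,eo,L2,Lt,r=p
    q1,q2,q3,q4,q5,q6=q
    e=lambda a,x:R.from_euler(a,x,degrees=True)
    A=e('z',q1); A2=A*e('y',q2); A3=A2*e('y',q3); W=A.apply([r0,0,h])+A2.apply([0,0,L1])+A3.apply([eo,0,L2])
    A5=A3*e('z',q4)*e('y',q5); A6=A5*e('z',q6)
    T=W+A6.apply([0,0,Lt]); M=A6.as_matrix()
    # tool x = flange z ; tool y rotated by r
    r=np.radians(r); x=M[:,2]; y=np.cos(r)*M[:,0]+np.sin(r)*M[:,1]; return T,np.c_[x,y,np.cross(x,y)]
def res(p):
    o=[]
    for q,t,rr in S:
        T,M=fk(q,p); A=R.from_euler('xyz',rr,degrees=True).as_matrix()
        o+=list(T-t)+list(R.from_matrix(A.T@M).as_rotvec()*200)
    return o
best=min((least_squares(res,[300,0,400,0,400,300,r0]) for r0 in(0,90,180,270)),key=lambda s:s.cost)
P=best.x
if __name__=='__main__': print(P.round(1),best.cost,np.round(best.fun,1))
lo=[-177.97,-48.28,12.27,-77.06,2.81,-146.56]; hi=[177.97,115.42,149.76,257.06,150.46,146.56]
def ik(T,M,q0):
    def f(q):
        t,m=fk(q,P); return np.r_[t-T,R.from_matrix(M.T@m).as_rotvec()*200]
    s=least_squares(f,q0,bounds=(np.array(lo)-[0,0,0,0,0,80],np.array(hi)+[0,0,0,0,0,80])); return s.x,np.linalg.norm(s.fun)
E
python3 kin.py
cat > try.py <<'E'
from kin import *
from p import root,a,px,Yp
q0=S[1][0]
for al in (185,120,64):
  for phi in (-20,0,10,20,30,40):
    f=np.radians(phi); x=np.cos(f)*px+np.sin(f)*Yp; y=-(np.cos(f)*Yp-np.sin(f)*px)
    M=np.c_[x,y,np.cross(x,y)]
    C=root+al*a+6*px
    q,e=ik(C+13*x,M,q0); print(al,phi,q.round(1),round(e,2))
E
python3 try.py
```

```text
[158.8  29.6 552.3  28.  402.6 313.8 180. ] 147.53980395353904 [-9.7 -6.8  4.7  0.   0.   0.  -1.3 -6.5 -2.4 -0.   0.   0.   2.6 -7.3
 -2.3 -0.   0.   0.   4.2  0.8 -0.  -0.   0.   0. ]
185 -20 [ 52.3  23.5 104.  -67.3  54.4 187.4] 0.0
185 0 [ 44.6  16.2 113.6 -77.1  28.2 191.4] 0.67
185 10 [ 38.8  13.9 115.6 -77.1  14.  187.2] 7.38
185 20 [ 34.1  13.2 116.8 -77.1   2.8 183.8] 14.45
185 30 [ 25.9  14.9 121.1 124.1  18.7 -23.4] 0.0
185 40 [ 19.7  17.7 121.  112.3  33.1 -17.1] 0.0
120 -20 [ 55.6  25.3 111.  -71.7  53.5 198.6] 0.0
120 0 [ 47.5  17.5 117.7 -77.1  29.5 195.9] 15.7
120 10 [ 41.2  14.8 119.7 -77.1  15.1 190.1] 24.47
120 20 [ 35.7  13.9 121.  -77.1   2.8 185.1] 30.61
120 30 [ 27.8  17.4 129.4 146.4  25.7 -45.9] 0.0
120 40 [ 20.9  20.5 129.3 127.3  38.1 -34.3] 0.0
64 -20 [ 58.6  27.8 116.4 -75.4  53.2 208.7] 0.0
64 0 [ 50.6  19.4 120.8 -77.1  31.  200.5] 28.6
64 10 [ 43.9  16.3 122.7 -77.1  16.5 193.3] 39.52
64 20 [ 37.2  15.  124.1 -77.1   2.8 186.3] 46.39
64 30 [ 29.8  21.3 136.2 158.2  34.8 -57.4] 0.0
64 40 [ 22.2  24.7 136.1 138.1  45.1 -47. ] 0.0
```

```bash
cat > try2.py <<'E'
from kin import *
from p import root,a,px,Yp
for al in (185,150,120,90,64):
  q0=[25,16,122,130,20,-30]
  for phi in (30,25,20,15,10,5,0):
    f=np.radians(phi); x=np.cos(f)*px+np.sin(f)*Yp; y=-(np.cos(f)*Yp-np.sin(f)*px)
    M=np.c_[x,y,np.cross(x,y)]
    C=root+al*a+6*px
    q,e=ik(C+13*x,M,q0); print(al,phi,q.round(1),round(e,2)); q0=q
E
python3 try2.py
```

```text
185 30 [ 25.9  14.9 121.1 124.1  18.7 -23.4] 0.0
185 25 [ 29.2  14.1 120.7 137.8  11.7 -34.5] 0.0
185 20 [ 32.6  13.7 119.9 177.1   6.4 -71.4] 0.0
185 15 [  35.9   13.7  118.8  242.     8.  -133.8] 0.0
185 10 [  38.8   14.3  118.4  257.1   14.2 -146.9] 4.48
185 5 [  41.4   15.3  118.8  257.1   20.4 -145.1] 13.27
185 0 [  43.6   16.5  119.2  257.1   26.2 -143.5] 22.51
150 30 [ 26.9  16.  125.6 137.5  21.9 -36.9] 0.0
150 25 [ 30.4  15.1 125.2 154.   15.9 -50.3] 0.0
150 20 [ 33.9  14.7 124.3 183.5  11.9 -76.9] 0.0
150 15 [  37.4   14.7  123.2  222.6   12.2 -113.2] 0.0
150 10 [  40.6   15.1  121.7  250.    16.4 -137.9] 0.0
150 5 [  43.4   16.1  121.3  257.1   22.3 -142.7] 5.61
150 0 [  45.6   17.4  121.6  257.1   28.  -140.9] 15.37
120 30 [ 27.8  17.4 129.4 146.4  25.7 -45.9] 0.0
120 25 [ 31.5  16.5 128.9 162.4  20.4 -58.3] 0.0
120 20 [ 35.2  15.9 128.  185.9  16.9 -78.3] 0.0
120 15 [  38.7   15.9  126.8  214.5   16.5 -103.7] 0.0
120 10 [  42.1   16.2  125.3  239.1   19.3 -125.3] 0.0
120 5 [  45.2   17.   123.5  255.9   24.1 -139.3] 0.0
120 0 [  47.4   18.4  123.6  257.1   29.7 -138.4] 9.34
90 30 [ 28.9  19.3 133.1 153.4  30.2 -52.8] 0.0
90 25 [ 32.7  18.2 132.6 168.2  25.5 -63.4] 0.0
90 20 [ 36.5  17.6 131.7 187.4  22.2 -78.7] 0.0
90 15 [ 40.2  17.5 130.4 209.8  21.3 -97.5] 0.0
90 10 [  43.7   17.8  128.8  231.1   23.  -115.4] 0.0
90 5 [  46.8   18.5  126.8  248.1   26.6 -129.2] 0.0
90 0 [  49.4   19.7  125.5  257.1   31.4 -135.6] 3.41
64 30 [ 29.8  21.3 136.2 158.2  34.8 -57.4] 0.0
64 25 [ 33.8  20.2 135.7 171.8  30.4 -66.3] 0.0
64 20 [ 37.8  19.5 134.7 188.4  27.2 -78.5] 0.0
64 15 [ 41.6  19.2 133.4 207.2  25.8 -93.3] 0.0
64 10 [  45.1   19.5  131.7  226.    26.6 -108.4] 0.0
64 5 [  48.3   20.1  129.7  242.4   29.2 -121.4] 0.0
64 0 [  51.2   21.1  127.4  255.5   33.  -131.4] 0.0
```

A continuous joint path to the other wrist branch exists (joint 4 to about 130-180°, joint 6 to about -40 to -80°) with the gripper rolled about 20° around the cup's axis. I plan way-poses through it, high above the table.

```bash
cat > wp.py <<'E'
from kin import *
from p import root,a,px,Yp
import sys
def pegpose(al,phi,xo=6,ez=0):
    f=np.radians(phi); x=np.cos(f)*px+np.sin(f)*Yp; y=-(np.cos(f)*Yp-np.sin(f)*px)
    return root+al*a+xo*px+13*x+np.array([0,0,ez]),np.c_[x,y,np.cross(x,y)]
q1=ik(*pegpose(185,28,6,100),[26,13,119,120,20,-20])[0]
W=dict(B=[36,2,106,0,40,108],C=[31,2,107,45,35,62],D=[26,3,108,90,30,14],E=q1)
if __name__=='__main__':
  for k,q in W.items():
    T,M=fk(q,P); c=T-13*M[:,0]; print(k,np.round(q,1),'TCP',T.round(),'mouth',(c+53*M[:,2]).round(),'bottom',(c-53*M[:,2]).round())
  for k in sys.argv[1:]: T,M=fk(W[k],P); delta(T,M)
E
python3 wp.py B
```

```text
B [ 36   2 106   0  40 108] TCP [477. 346. 294.] mouth [427. 331. 278.] bottom [516. 354. 331.]
C [ 31   2 107  45  35  62] TCP [468. 429. 349.] mouth [424. 408. 324.] bottom [502. 433. 391.]
D [ 26   3 108  90  30  14] TCP [541. 438. 443.] mouth [507. 427. 401.] bottom [561. 429. 492.]
E [ 27.2   6.6 112.7  63.4  13.9  40. ] TCP [574. 371. 308.] mouth [532. 359. 275.] bottom [599. 368. 356.]
off [-36.8 -79.1  -3.1] rot [ -4.1  -4.1 -22.8] |off| 87.0 t 6.3667
```

```bash
python3 -m handwheel '{"gripper":[0.45,0.45,0.45,0.45,0.45],"offset":[[-8,-16,0],[-16,-32,0],[-24,-48,-1],[-30,-64,-2],[-36.8,-79.1,-3.1]],"rot":[[-0.8,-0.8,-4.6],[-1.6,-1.6,-9.2],[-2.4,-2.4,-13.8],[-3.2,-3.2,-18.4],[-4.1,-4.1,-22.8]]}'; python3 q.py; python3 wp.py E
```

```text
time_s: 6.78
ee_pos: [481.1, 346.7, 299.0]
ee_rot: [-161.8, 57.4, 36.3]
force: [-0.7, 0.8, -3.5]
gripper_width: 59.4
[ 33.96   2.15 105.41   1.96  39.89 104.78]
B [ 36   2 106   0  40 108] TCP [476. 346. 294.] mouth [426. 330. 278.] bottom [515. 354. 332.]
C [ 31   2 107  45  35  62] TCP [467. 429. 350.] mouth [423. 408. 325.] bottom [502. 433. 392.]
D [ 26   3 108  90  30  14] TCP [540. 438. 443.] mouth [507. 427. 401.] bottom [560. 429. 493.]
E [ 27.2   6.6 112.7  63.6  13.9  39.9] TCP [574. 371. 308.] mouth [532. 359. 275.] bottom [599. 368. 356.]
off [ 39.9   8.3 -87. ] rot [ -1.2  20.  -11.7] |off| 96.0 t 6.7833
```

```bash
python3 -m handwheel '{"gripper":[0.45,0.45,0.45,0.45,0.45],"offset":[[4,1,-9],[8,2,-18],[12,3,-27],[16,3.5,-36],[20,4,-44]],"rot":[[-0.1,2,-1.2],[-0.2,4,-2.4],[-0.3,6,-3.6],[-0.5,8,-4.8],[-0.6,10,-5.9]]}'; python3 q.py; python3 wp.py E|tail -1
```

```text
time_s: 7.2
ee_pos: [528.9, 357.6, 303.3]
ee_rot: [-159.8, 46.0, 39.5]
force: [-0.0, -0.3, -0.7]
gripper_width: 59.7
[ 29.36   3.2  109.83  17.15  24.42  87.19]
off [ 26.2   5.  -38.7] rot [-0.6  9.9 -6.1] |off| 47.0 t 7.2
```

```bash
python3 -m handwheel '{"gripper":[0.45,0.45,0.45,0.45,0.45],"offset":[[5,1,-8],[10,2,-15],[15,3,-23],[21,4,-31],[26,5,-39]],"rot":[[-0.1,2,-1.2],[-0.2,4,-2.4],[-0.3,6,-3.6],[-0.5,8,-4.8],[-0.6,10,-6]]}'; python3 q.py
python3 -m handwheel '{"gripper":[0.45,0.45],"offset":[[0,0,0],[0,0,0]],"rot":[[0,0,0],[0,0,0]]}'; python3 q.py;python3 wp.py E|tail -1
```

```text
time_s: 7.62
ee_pos: [569.1, 370.1, 307.2]
ee_rot: [-158.7, 35.7, 42.1]
force: [0.2, 1.2, -2.0]
gripper_width: 59.4
[ 25.47   5.85 113.45  61.14  15.35  41.23]
time_s: 7.78
ee_pos: [568.2, 370.2, 306.5]
ee_rot: [-158.5, 35.9, 42.2]
force: [0.8, 0.4, -1.7]
gripper_width: 59.6
[ 25.51   5.84 113.42  60.4   15.48  42.09]
off [ 2.6  1.2 -5.1] rot [-0.1  1.1 -0.6] |off| 6.0 t 7.7833
```

```bash
cat > pp.py <<'E'
from wp import *
v=list(map(float,sys.argv[1:]))
T,M=pegpose(*v); q,e=ik(T,M,state()['qpos']); print('ik',q.round(1),round(e,1)); delta(T,M)
E
python3 pp.py 185 28 6 45
```

```text
ik [ 26.8  10.  118.6 103.   13.1  -0.9] 0.0
off [34.8 17.5 36.3] rot [-0.1  1.1 -0.6] |off| 53.0 t 7.7833
```

```bash
python3 -m handwheel '{"gripper":[0.45,0.45,0.45,0.45,0.45],"offset":[[7,3.5,7],[14,7,14],[21,10.5,21],[28,14,28],[35,17.5,36]],"rot":[[0,1,-0.5],[0,1,-0.5],[0,1,-0.6],[0,1.1,-0.6],[0,1.1,-0.6]]}'; python3 q.py; python3 -m handwheel '{"gripper":[0.45,0.45],"offset":[[0,0,0],[0,0,0]],"rot":[[0,0,0],[0,0,0]]}'; python3 pp.py 185 28 6 0;  python3 - <<'E'
from h import *
for n in("scene","top"): cv2.imwrite(f"pics/{n}5.png",grab_frame(n)[:,:,::-1])
s=cv2.imread('pics/scene5.png');t=cv2.imread('pics/top5.png')
cv2.imwrite('pics/d5.png',np.hstack([cv2.resize(s[190:380,330:530],(400,380)),cv2.resize(t[150:320,60:240],(400,380))]))
E
```

```text
time_s: 8.2
ee_pos: [573.7, 371.8, 254.1]
ee_rot: [-158.5, 34.6, 42.4]
force: [-0.7, -0.4, -1.9]
gripper_width: 59.5
[ 25.08   9.93 118.44  99.96  14.38   1.24]
time_s: 8.37
ee_pos: [573.3, 372.0, 253.6]
ee_rot: [-158.3, 34.7, 42.4]
force: [0.5, -0.3, -1.4]
gripper_width: 59.5
ik [ 26.6  13.7 122.1 127.6  16.4 -26.4] 0.0
off [25.4 14.6 34.4] rot [-0.1  0.1  0. ] |off| 45.0 t 8.3667
```

View pics/d5.png

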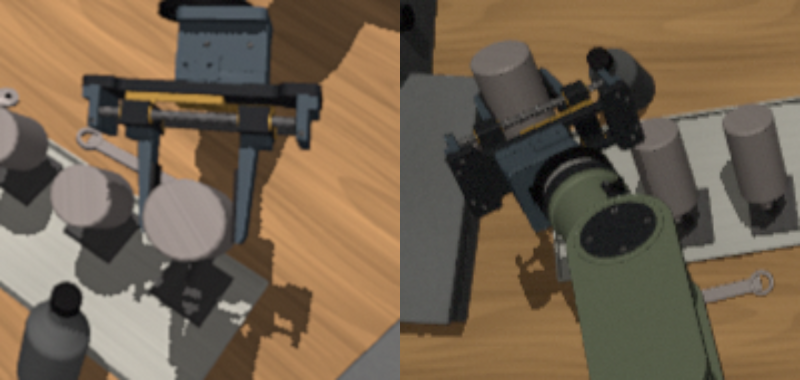

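The cup is above and in line with the peg. Its bottom disc is at scene (424,300) and top (107,179), and its axis looks parallel to the hung cups. I check the numbers.

Run:
```python
from h import *
from p import root,a,px,Yp
st=state();A=R.from_euler('xyz',st['ee_rot'],degrees=True).as_matrix(); T=st['ee_pos']
b=T-13*A[:,0]-53*A[:,2]; o,g=two([424,299.8],[107.3,178.6])
print('pred',b,'seen',o,g, proj('scene',b),proj('top',b)); d=o-b; print('diff along peg, px, Yp',d@a,d@px,d@Yp)
# hung b predicted bottom vs seen earlier
tip=root+111*a; print(proj('scene',tip),proj('top',tip))
s=cv2.imread('pics/scene0.png');t=cv2.imread('pics/top0.png')
cv2.imwrite('pics/f.png',np.hstack([cv2.resize(s[295:355,400:460],(400,400),interpolation=0),cv2.resize(t[210:270,115:175],(400,400),interpolation=0)]))
```

```text
pred [599.54967013 369.45662791 302.98674059] seen [593.13299904 369.17217175 295.71422505] 0.19183452725293998 [[422.50975421 299.54779588]] [[106.0178244  175.02265472]]
diff along peg, px, Yp -9.683577191205332 -0.22641220582978683 0.5666883859492902
[[428.86470312 312.48100833]] [[131.02668394 222.48202136]]
```

View pics/f.png

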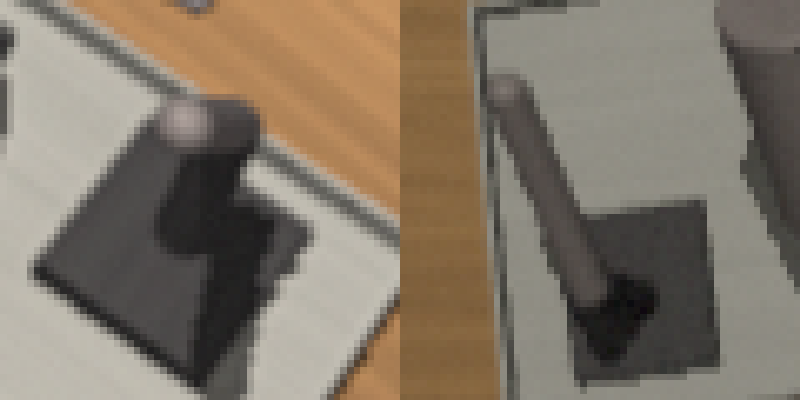

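Lateral agreement is about 1 mm. The cup sits about 10 mm further towards its mouth in the jaws than assumed, so true position = commanded - 10 along the peg. Going to the tip.

```bash
python3 pp.py 188 26 6 0
```

```text
ik [ 28.   13.3 121.5 131.8  13.2 -29.4] 0.0
off [25.7 15.5 32.8] rot [-0.1 -0.   2.1] |off| 44.0 t 8.4667
```

```bash
python3 -m handwheel '{"gripper":[0.45,0.45,0.45,0.45,0.45],"offset":[[6,3.5,7],[12,7,14],[18,10.5,21],[24,14,28],[26,15.5,33]],"rot":[[0,0,0.4],[0,0,0.8],[0,0,1.2],[0,0,1.6],[0,0,2]]}'; python3 -m handwheel '{"gripper":[0.45,0.45],"offset":[[0,0,0],[0,0,0]],"rot":[[0,0,0],[0,0,0]]}'; python3 q.py; python3 pp.py 150 22 6 0
```

```text
time_s: 8.88
ee_pos: [575.7, 370.7, 209.0]
ee_rot: [-159.7, 35.3, 40.1]
force: [-0.3, 0.4, -2.0]
gripper_width: 59.9
time_s: 9.05
ee_pos: [575.5, 371.1, 209.8]
ee_rot: [-159.6, 35.3, 40.2]
force: [-0.1, -0.2, -1.8]
gripper_width: 59.7
[ 26.35  13.38 121.55 127.69  14.3  -26.3 ]
ik [ 32.4  13.9 125.6 169.2  13.1 -63.8] 0.0
off [-0.4  1.  37.3] rot [-0.1  0.   4.1] |off| 37.0 t 9.05
```

```bash
python3 -m handwheel '{"gripper":[0.45,0.45,0.45,0.45,0.45],"offset":[[0,0,5],[0,0.5,10],[0,0.5,15],[0,1,20],[0,1,25]],"rot":[[0,0,1.2],[0,0,2.4],[0,0,3.6],[0,0,4.8],[0,0,6]]}'; python3 -m handwheel '{"gripper":[0.45,0.45],"offset":[[0,0,0],[0,0,0]],"rot":[[0,0,0],[0,0,0]]}'; python3 q.py; python3 pp.py 130 16 6 0;  python3 - <<'E'
from h import *
for n in("scene","top"): cv2.imwrite(f"pics/{n}6.png",grab_frame(n)[:,:,::-1])
s=cv2.imread('pics/scene6.png');t=cv2.imread('pics/top6.png')
cv2.imwrite('pics/d6.png',np.hstack([cv2.resize(s[190:380,330:530],(400,380)),cv2.resize(t[150:320,60:240],(400,380))]))
E
```

```text
time_s: 9.47
ee_pos: [560.5, 368.2, 191.4]
ee_rot: [-163.7, 37.1, 33.2]
force: [0.2, 0.0, -1.2]
gripper_width: 60.0
time_s: 9.63
ee_pos: [560.4, 368.7, 191.3]
ee_rot: [-163.7, 37.0, 33.4]
force: [-0.2, 0.1, -1.1]
gripper_width: 59.6
[ 31.69  13.4  123.67 172.42  10.1  -67.2 ]
ik [  38.    14.4  126.7  212.3   14.7 -102.2] 0.0
off [-0.4  1.9 33.2] rot [-0.1 -0.   4.3] |off| 33.0 t 9.6333
```

View pics/d6.png

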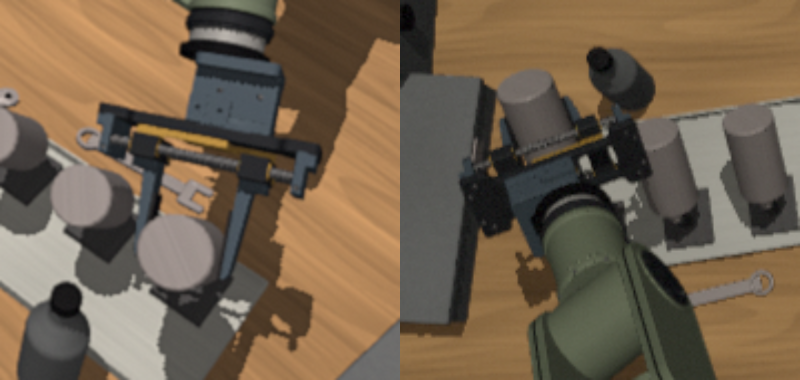

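```bash
python3 -m handwheel '{"gripper":[0.45,0.45,0.45,0.45,0.45],"offset":[[0,0.3,4],[0,0.7,9],[0,1,14],[0,1.5,20],[-0.4,1.9,26]],"rot":[[0,0,1.2],[0,0,2.4],[0,0,3.6],[0,0,4.3],[0,0,4.3]]}'; python3 -m handwheel '{"gripper":[0.45,0.45],"offset":[[0,0,0],[0,0,0]],"rot":[[0,0,0],[0,0,0]]}'; python3 q.py; python3 pp.py 105 14 6 0
```

```text
time_s: 10.15
ee_pos: [544.6, 364.4, 170.8]
ee_rot: [-166.9, 38.1, 28.0]
force: [0.1, 0.6, -1.6]
gripper_width: 59.5
time_s: 10.32
ee_pos: [544.5, 363.9, 170.3]
ee_rot: [-166.9, 38.2, 28.0]
force: [0.8, -1.1, -1.5]
gripper_width: 59.7
[ 35.93  14.19 125.92 208.32  13.17 -99.72]
ik [  40.8   15.6  129.1  218.9   19.  -106.2] 0.0
off [-0.4 -0.4 31.6] rot [-0.1  0.   1.9] |off| 32.0 t 10.3167
```

```bash
python3 -m handwheel '{"gripper":[0.45,0.45,0.45,0.45,0.45],"offset":[[0,0,6],[0,0,12],[0,0,18],[0,0,25],[0,0,31]],"rot":[[0,0,0.5],[0,0,1],[0,0,1.5],[0,0,1.9],[0,0,1.9]]}'; python3 -m handwheel '{"gripper":[0.45,0.45],"offset":[[0,0,0],[0,0,0]],"rot":[[0,0,0],[0,0,0]]}'; python3 q.py; python3 pp.py 84 13 9 0
python3 - <<'E'
from h import *
for n in("scene","top"): cv2.imwrite(f"pics/{n}7.png",grab_frame(n)[:,:,::-1])
s=cv2.imread('pics/scene7.png');t=cv2.imread('pics/top7.png')
cv2.imwrite('pics/d7.png',np.hstack([cv2.resize(s[190:380,330:530],(400,380)),cv2.resize(t[150:320,60:240],(400,380))]))
E
```

```text
time_s: 10.73
ee_pos: [524.6, 361.6, 146.6]
ee_rot: [-168.4, 38.6, 25.6]
force: [-0.6, -0.1, -2.6]
gripper_width: 59.5
time_s: 10.9
ee_pos: [524.3, 361.3, 146.1]
ee_rot: [-168.4, 38.7, 25.6]
force: [0.5, -0.7, -1.8]
gripper_width: 60.0
[  38.98   15.58  129.04  214.93   18.33 -103.54]
ik [  42.5   17.1  131.1  219.    22.6 -104.5] 0.0
off [ 2.5  0.7 21. ] rot [-0.1  0.1  1. ] |off| 21.0 t 10.9
```

View pics/d7.png

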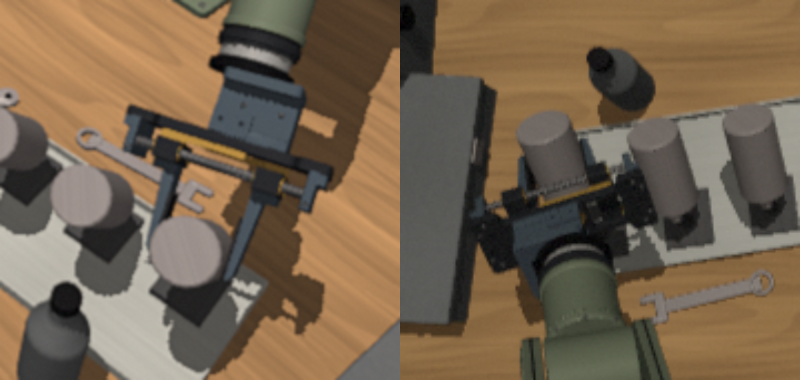

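The cup is well down over the peg, in line with its neighbours, with no contact force. A little further, then release.

```bash
python3 -m handwheel '{"gripper":[0.45,0.45,0.45,0.45],"offset":[[0,0,4],[0.5,0.3,9],[1,0.5,14],[1,0.5,14]],"rot":[[0,0,0.5],[0,0,1],[0,0,1],[0,0,1]]}'; python3 -m handwheel '{"gripper":[0.36,0.32,0.28,0.22,0.18],"offset":[[0,0,0],[0,0,0],[0,0,0],[0,0,0],[0,0,0]],"rot":[[0,0,0],[0,0,0],[0,0,0],[0,0,0],[0,0,0]]}'; python3 -m handwheel '{"gripper":[0.15,0.12,0.12,0.12],"offset":[[0,0,0],[0,0,0],[0,0,0],[0,0,0]],"rot":[[0,0,0],[0,0,0],[0,0,0],[0,0,0]]}'
python3 - <<'E'
from h import *
for n in("scene","top"): cv2.imwrite(f"pics/{n}8.png",grab_frame(n)[:,:,::-1])
s=cv2.imread('pics/scene8.png');t=cv2.imread('pics/top8.png')
cv2.imwrite('pics/d8.png',np.hstack([cv2.resize(s[190:380,330:530],(400,380)),cv2.resize(t[150:320,60:240],(400,380))]))
E
```

```text
time_s: 11.33
ee_pos: [515.5, 359.9, 133.9]
ee_rot: [-169.2, 38.9, 24.4]
force: [-0.4, 0.7, -2.2]
gripper_width: 59.6
time_s: 11.75
ee_pos: [516.7, 360.2, 135.6]
ee_rot: [-169.2, 38.8, 24.4]
force: [0.5, -0.0, -0.1]
gripper_width: 73.7
time_s: 12.08
ee_pos: [516.2, 360.0, 134.9]
ee_rot: [-169.2, 38.8, 24.4]
force: [0.2, 0.4, 0.7]
gripper_width: 80.3
```

View pics/d8.png

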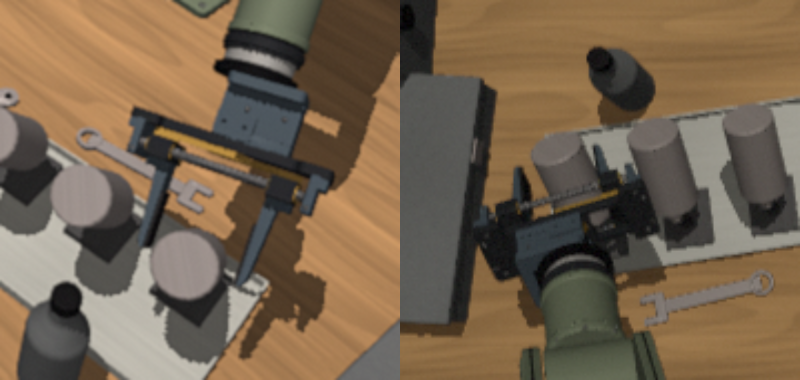

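The cup has slid down in line with its neighbours and the jaws are clear around it. Backing straight out.

```bash
python3 -m handwheel '{"gripper":[0.12,0.12,0.12,0.12,0.12],"offset":[[-8,0,0],[-18,0,0],[-30,0,0],[-45,0,0],[-60,0,0]],"rot":[[0,0,0],[0,0,0],[0,0,0],[0,0,0],[0,0,0]]}'; python3 q.py; python3 -m handwheel '{"gripper":[0.12,0.12,0.12,0.12,0.12],"offset":[[-15,0,0],[-30,0,0],[-45,0,0],[-60,0,0],[-60,0,0]],"rot":[[0,0,0],[0,0,0],[0,0,0],[0,0,0],[0,0,0]]}'; python3 q.py
python3 - <<'E'
from h import *
for n in("scene","top"): cv2.imwrite(f"pics/{n}9.png",grab_frame(n)[:,:,::-1])
E
```

```text
time_s: 12.6
ee_pos: [473.2, 340.4, 172.5]
ee_rot: [-169.2, 38.9, 24.4]
force: [0.2, 0.1, 0.2]
gripper_width: 80.3
[  42.7     8.81  132.67  232.61   17.95 -118.68]
time_s: 13.02
ee_pos: [430.3, 321.5, 212.2]
ee_rot: [-169.3, 38.6, 24.5]
force: [-0.3, -0.4, -0.5]
gripper_width: 80.3
[  45.67    0.63  133.9   256.86   16.84 -142.02]
```

View pics/scene9.png

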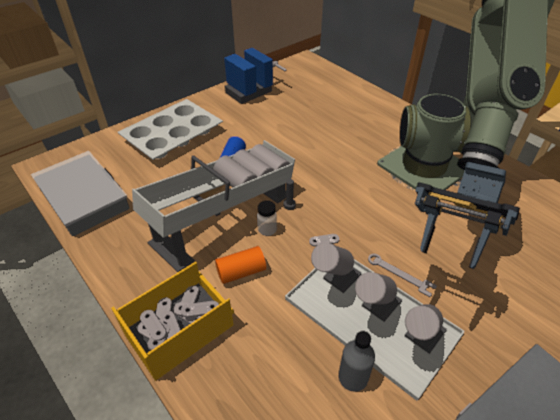

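View pics/top9.png

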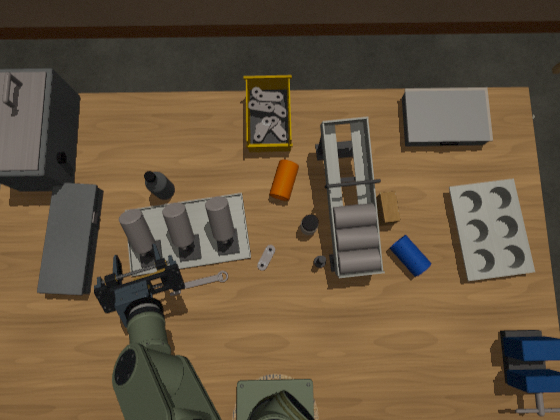

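All looks right. The new cup hangs at scene (424,322) / top (137,232), and the three cups lie in a row at the stop around top (356,240). A numeric check of both follows.

Run:
```python
from h import *
s=cv2.imread('pics/scene9.png');t=cv2.imread('pics/top9.png')
cv2.imwrite('pics/g9.png',np.hstack([cv2.resize(s[290:360,385:455],(400,400)),cv2.resize(t[195:265,105:175],(400,400))]))
cv2.imwrite('pics/k9.png',cv2.resize(t[110:285,310:420],(374,595)))
```

```text
(no output)
```

View pics/g9.png

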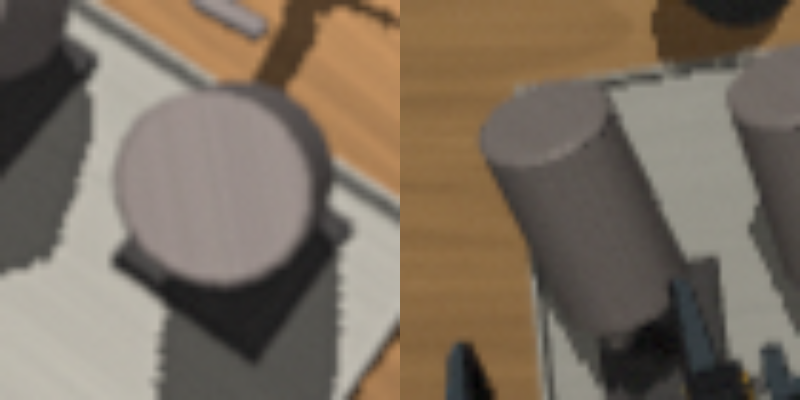

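View pics/k9.png

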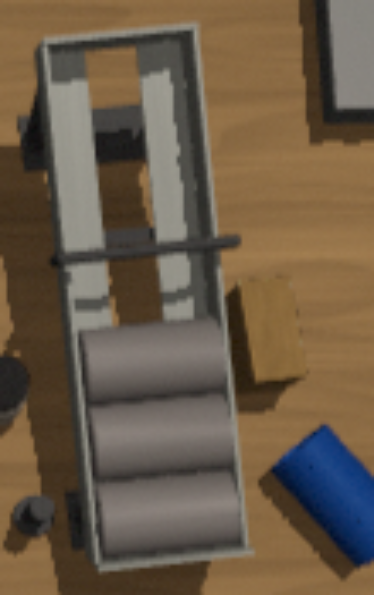

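```bash
python3 - <<'E'
from h import *
from p import root,a,px,Yp
o,g=two([422.3,322.5],[130.4,216.4]); d=o-root; print('bottom outer: along (exp 117)',d@a,'px (18)',d@px,'Y',d@Yp,g)
X,Y,N=frames(); C=np.array([508.5,-218,0])
for (x,y),z in zip([(167,517),(160,437),(153,361)],(91,103,116)):
    P=plane('top',(310+x/3.4,110+y/3.4),z+15); print((P-C)@X,(P-C)@Y)
E
python3 -m handwheel '{"gripper":[0.12,0.12],"offset":[[0,0,0],[0,0,0]],"rot":[[0,0,0],[0,0,0]]}'
python3 -c "
from workcell import *
print(job_done())"
```

```text
bottom outer: along (exp 117) 115.72640202552016 px (18) 20.351561640948006 Y 1.713822994195878 3.165992110779981
-101.78300918982119 1.6833053465094707
-40.84347870962844 0.6815037495727774
16.73256105050961 0.2982952832800607
time_s: 13.28
ee_pos: [431.4, 321.3, 209.3]
ee_rot: [-169.1, 38.9, 24.3]
force: [0.7, -0.2, 0.4]
gripper_width: 80.1
the job is handed in; nothing more can be done
None
```

I lifted the jammed cup straight out of the chute, hung it mouth-down on the empty peg, backed the gripper clear and handed the job in at about 13.3 s of the 43 s allowed. No verdict was reported.

**Hanging cup:** Its bottom measured 116 mm along the peg from the root, where 117 mm means fully on. It sat 20 mm off the peg's axis (18 expected) and within 2 mm sideways. Its axis looks parallel to the two draining cups.

**Row at the stop:** The three cups rolled down as soon as the jam was lifted. They rest at x of about -102, -41 and +17 mm in the chute's frame, against -102, -43 and +15 mm nominal.

**Other things on the table:** In the last pictures they look unmoved, judged by eye only, and the wrist force stayed near zero throughout.

**Two things did not go as planned:**
- **Joint limit:** My first approach to the peg ran joint 6 into its limit. I re-routed the wrist and came in with the gripper rolled around the cup's axis, by 28° at first and about 13° at release.
- **Grip offset:** The cup sat about 10 mm further towards its mouth in the jaws than I had assumed. I allowed for that when sliding it on.

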